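Wedge up a bracket leg in the weld jig and hold it for tacking

TASK

The flat bar in the weld jig has to be preset for weld pull: take the gib-head wedge out of its pocket in the wooden tray and slide it, lying on the jig plate and nose first, straight in under the bar's overhanging free end until that end has just lifted off the near rest, about 3 mm up. Lift the bar with the wedge only, leave it standing on its far rest against the upright, and leave everything else on the table and in the tray where it lies. Do not let go: finish while still gripping the wedge in place, bearing on the plate, so that the bar can be tacked.

Things in the scene. Friction and masses are not known exactly. Their poses are not given: they have to be found in the camera images.
- jig: Fixed steel plate 400 x 200 x 12 mm on the table. Origin: centre of its underside; top at z = 12 mm; x runs from the bar's free end to the upright (near face x = 126.5, 120 high). Rests: 12 mm square bars, 70 long in y. Guide pins beside the bar: 16 mm diameter, 32 high, x = 25 and 85, y = +-30. The plate is bare from its near edge (x = -200) to the near rest (near face x = -13).
- near_rest: The rest nearer the robot, part of the jig: 12 mm square steel bar, origin under its centre at jig x = -7 mm on the plate's top. The bar lies on it at the start.
- bar: Loose dark flat steel bar 210 x 40 x 10 mm, about 0.66 kg, lying along the jig's x on the two rests, its underside 12 mm above the plate's top. Origin under its middle, at jig x = 20 mm; x towards the upright, which is 1.5 mm behind it and stops it from sliding back. Its free end overhangs the near rest by 72 mm towards the robot.
- bar_end (a point): Middle of the lower edge of the bar's free end (robot side), where the wedge goes under; axes as the bar. At the start 24 mm above the underside of the jig plate, at jig x = -85 mm, y = 0.
- tray: Fixed wooden block 150 x 230 x 18 mm with three pockets side by side along its y (at y = -72, 0 and 72 mm), each 119 x 30 mm, 9 mm deep, long side along the tray's x. Origin under its centre. One pocket holds the wedge, the others a plain parallel block and a round pin, in any order.
- wedge: Gib-head steel wedge, 0.36 kg, 113 long (x), 24 wide, flat underside; origin under mid-length. Nose at +x, blunt, 5 mm thick; top rises 1 in 5 over 85 mm to 22 mm, then a square head 28 long, 30 high. It lies on its underside in a pocket, nose to the tray's +x, head 21 mm proud. The bar's end meets it 35 mm back from the nose; each 5 mm more lifts the end 1 mm. Push 2 to 8 N, more if pressed down.
- wedge_nose (a point): Middle of the lower edge of the wedge's nose, 56.5 mm from its origin along x.
- wedge_head (a point): Centre of the top of the wedge's head, 42.5 mm behind the origin and 30 mm above the underside; grip the head across its 24 mm width.
- parallel: Bystander in the tray: plain steel parallel block 113 x 24 x 20 mm. Origin under its centre.
- pin: Bystander in the tray: round steel pin 22 mm in diameter, 105 mm long, lying. Origin at the underside of its middle.
- magnet: Bystander on the jig plate beside the bar (about jig x = 35, y = 72 mm): flat weld magnet 64 x 38 x 14 mm.
- hammer: Bystander: hammer lying on the table to the right of the jig, handle to the robot.
- file: Bystander: flat file 330 mm long lying to the right of the hammer, 25 mm high.
- square: Bystander: engineer's square 160 x 100 mm lying beyond the tray, 16 mm high.
Things that resemble listed ones, but are neither listed nor needed, are in the scene too. There is more than one size of the bar; the one meant has the size given above. Leave any red look-alike of the wedge alone.

How it is judged:
On the way, in this order (a step that is already met when the one before it is completed fails the run):
1. the wedge is plucked out of its pocket and held clear of the tray (z of wedge in the frame of tray above 0.035 m and contact force between the fingers and wedge above 2 N), for 0.2 s.
2. the wedge, lying low on the jig plate, has its nose under the bar's free end (x of wedge_nose in the frame of bar_end above 0.01 m and y of wedge_nose in the frame of bar_end between -0.015 and 0.015 m and z of wedge_nose in the frame of jig below 0.019 m and contact force between the fingers and wedge above 2 N), for 0.1 s.
At the end, for the whole second after the job is handed in: Wedge gripped (>2 N), flat on plate (2.5 mm, 0.05 rad, >0.3 N), along jig (0.15 rad), nose 30+ mm in, 15 mm of bar's centre line, carrying it (>0.8 N); free end raised 1.5 to 5.5 mm, off near rest; bar's middle within 5 mm (along), 6 (across), 3.5 (up) of its place; hand off bar; both still (z of bar_end in the frame of jig between 0.0255 and 0.0295 m and contact force between bar and near_rest below 0.05 N and contact force between wedge and bar above 0.8 N and contact force between wedge and jig above 0.3 N and z of wedge in the frame of jig below 0.0145 m and angle between wedge's own z axis and vertical below 0.05 rad and angle between the x axis of wedge and the x axis of jig, either way round below 0.15 rad and x of wedge_nose in the frame of bar_end above 0.03 m and y of wedge_nose in the frame of bar_end between -0.015 and 0.015 m and x of bar in the frame of jig above 0.015 m and y of bar in the frame of jig between -0.006 and 0.006 m and z of bar in the frame of jig below 0.0275 m and contact force between the fingers and wedge above 2 N and contact force between each of the fingers, the arm and bar below 0.1 N and linear speed of each of wedge, bar below 0.01 m/s); the arm keeps its last pose, push and grip.
It fails at once if the robot touches the bar (contact force between any of the fingers, the arm and bar above 1 N).
It fails at once if a bystander is moved by more than 20 mm (distance of any of parallel, pin, magnet, hammer, file, square from where it was at the start of the episode above 0.02 m).
It also fails if it takes over 51 s, if anything falls off the work surface, if the arm or the gripper's body presses on something with over 40 N, if the wrist force passes 120 N, or if a joint passes its speed limit or range.

ROBOT

A 7-joint arm with a two-finger parallel gripper is mounted at the origin on the work surface. World frame = base frame: x ahead of the robot, y to its left, z up, the work surface at z = 0. Lengths are in m, angles in rad, forces in N, time in s.
With the tool pointing down it reaches from about 0.4 to 0.925 m from the base axis. Payload 4.1 kg.
Tool frame: the origin (TCP) lies at the very end of the fingers, on their centre line; the grasp point (between the pads) lies 19 mm behind it (manip.pinch_z is the distance from the TCP to the grasp point, in m); z points along the fingers, y is the line along which they close (so a half turn about z gives the same grasp; the last joint's range is limited). The gripper opens to 85 mm and grips with 20 to 120 N. Pads are 22 mm wide; open, the fingers measure 114 mm over their backs; the gripper's body (76 mm by 85 mm) begins 54 mm behind the grasp point. The pads swing forward as they close: fully open they stand 13 mm farther back than shut.
Start: joints at [1.072, 0.398, 0.045, 1.537, -0.019, 1.207, -0.051], TCP at [0.253, -0.599, 0.231] pointing down, gripper open.
Joint ranges: [-2.82, 2.82], [-0.49, 2.23], [-1.37, 1.46], [0, 2.46], [-1.36, 4.5], [0.23, 2], [-2.94, 2.94]. Speed limits (rad/s): [2.57, 2.57, 3.14, 3.14, 3.14, 3.14, 3.14].

INTERFACE

Orientations are given as a unit quaternion [x, y, z, w].
In Python, from plant import readout, viewer, workorder, finder, manip gives the robot as it stands.
- The arm moves only by the tool move_arm, never from a script. Its argument "plan" is a list of rows, each an object of numbers: "dx", "dy", "dz": the shift along the tool's x, y, z in m; "wx", "wy", "wz": the turn, a rotation vector about the tool's x, y, z in rad. A call has 1 to 20 rows; each row shifts and turns the commanded pose from where the row before left it, along the tool's axes as they then stand; what a row does not reach is not made up. A row lasts 1/8 s, in which the tool goes at most 62.5 mm and 10.7 degrees, less where a joint would pass 70% of its speed; a pose out of reach is approached as far as the arm can. A call with a gripper value outside its range is refused whole. "jaw" is the opening, from -1 (shut) to 1 (fully open), set as the call begins (left out, the last holds). The fingers move at their own pace and stop on an object; "squeeze" is the grip in N (left out, the last holds). Time passes only in rows, so rows that do not move let the fingers close. It gives the time, the measured TCP pose, the force, the opening and the grip force at its end, in the units of the state.
- readout.observe(): the state, without advancing time (a new reading comes with each control period).
- viewer.camera(name): name is "side" or "top" or "wrist"; returns a dict with "img" (480x640x3 uint8, blue, green, red), "z_map" (480x640 float32, m along the optical axis (not along the pixel's ray), 0 where there is no reading), "fx", "fy", "cx", "cy" (pixels), "R" (3x3) and "t" (3): a world point X has camera coordinates R X + t. Camera axes: x right, y down, z forward; pixel columns grow to the right and rows downward; lengths in m; the calibration is good to about 2 mm. A picture is of the moment at which its call begins.
- workorder.close_job(): hands the job in; it is judged then, once.
Trained networks look in the newest picture that a camera, given by its name, has taken for a name from the list of things; names that differ only in an ending like _2 or _b are one class to them, and where a whole thing is asked for, a point or a joint stands for the part that bears it (a point fixed in the world has none). Each returns a list of dicts, best first, with "conf" (0 to 1); they miss things now and then, are a little off and sometimes report something else, mostly with a low value. They report only what shows in the picture. A call takes as long as a camera call. They do not tell look-alikes from the thing itself.
- finder.boxes_of(camera, query): "point" ([x, y, z] in m, in world coordinates, good to about 4 mm: the middle of the surface that is visible of it).
The state is a dict: "time": time; "joints": joint angles; "qvel": joint speeds; "joint_efforts": joint torques, N m; "eef_pos": TCP position; "tool_rot": TCP orientation; "wrist_force": force on the tool from outside, world axes, zero at the start; "moment": the same for the moment, N m; "grip_width": finger opening in m; "finger_force": force on a finger pad.
Only numpy, scipy, OpenCV 4.12 (cv2) and the standard library are available. Lean on these libraries where they do the work, as an engineer would, in place of code of your own. Each camera call takes 0.05 s, during which the arm holds its last target. There are 200 camera calls.

## Working session

There is one attempt and no reset: what is moved stays moved. The work goes in short steps, Python scripts to look and compute and a tool call to move; the robot and the scene stay as the last step left them, time stands still between calls to the robot, and variables do not carry over. Pictures are saved under pics/ and viewed, at most 10 in all, crops included, and the job is handed in when it is done.

Besides the shell and the picture viewer there is one more tool, called by a JSON object that holds its "method" and its "body". move_arm: Moves the arm, as the interface text tells. Its arguments: {"type":"object","properties":{"plan":{"type":"array","items":{"type":"object","properties":{"dx":{"type":"number"},"dy":{"type":"number"},"dz":{"type":"number"},"wx":{"type":"number"},"wy":{"type":"number"},"wz":{"type":"number"}}}},"jaw":{"type":"number"},"squeeze":{"type":"number"}},"required":["plan"]}

```bash
mkdir -p pics; ls; cat > h.py <<'E'
import numpy as np, cv2
from plant import readout, viewer, workorder, finder, manip
def cam(n):
    c=viewer.camera(n); c['R']=np.array(c['R']); c['t']=np.array(c['t']); return c
def cloud(c):
    z=c['z_map']; v,u=np.mgrid[:z.shape[0],:z.shape[1]]
    P=np.stack([(u-c['cx'])/c['fx']*z,(v-c['cy'])/c['fy']*z,z],-1)
    W=(P-c['t'])@c['R']; W[z==0]=np.nan; return W
def proj(c,X):
    p=c['R']@np.array(X)+c['t']; return c['fx']*p[0]/p[2]+c['cx'],c['fy']*p[1]/p[2]+c['cy']
E
python3 - <<'E'
from h import *
print(readout.observe())
for n in ('top','side'):
    c=cam(n); cv2.imwrite(f'pics/{n}0.png',c['img']); np.savez(f'{n}0.npz',**c)
    print(n,-c['R'].T@c['t'],c['fx'])
    for q in ['wedge','wedge_head','bar','jig','tray','parallel','pin','near_rest']:
        print(q,[(np.round(d['point'],3),round(d['conf'],2)) for d in finder.boxes_of(n,q)][:4])
E
```

```text
pics
{'time': 0.0, 'joints': array([ 1.07199923,  0.39918258,  0.04501452,  1.5378926 , -0.01866435,
        1.20690869, -0.05068989]), 'qvel': array([ 0.00077353, -0.0004903 , -0.00104774, -0.00115047,  0.00018653,
        0.00081145, -0.00222352]), 'joint_efforts': array([-1.81695418e-04, -4.75121427e+01,  1.36446878e+00, -2.54217964e+01,
        1.16033060e-02,  9.35655087e-03,  1.21987122e-05]), 'eef_pos': array([ 0.25276954, -0.59813957,  0.23026357]), 'tool_rot': array([ 9.80071106e-01,  1.98644547e-01, -2.74143662e-04, -9.46478220e-04]), 'wrist_force': array([-0.60737988,  0.12904013, -0.395607  ]), 'moment': array([-0.05161035,  0.05210565, -0.00479524]), 'finger_force': 0.0, 'grip_width': 0.08517286918266598}
top [ 0.3353944  -0.01186959  1.21426109] 446.2417274227288
wedge [(array([0.447, 0.354, 0.024]), 0.79), (array([0.308, 0.486, 0.017]), 0.77)]
wedge_head [(array([0.443, 0.356, 0.024]), 0.77), (array([0.309, 0.485, 0.012]), 0.6)]
bar [(array([ 0.676, -0.17 ,  0.032]), 0.86), (array([ 0.259, -0.23 ,  0.012]), 0.72)]
jig [(array([ 0.674, -0.172,  0.037]), 0.72), (array([ 
[... 182 characters left out ...]
e [0.45017396 0.8298234  1.00772669] 537.8825869367879
wedge [(array([0.319, 0.47 , 0.006]), 0.72), (array([0.439, 0.359, 0.024]), 0.69), (array([ 0.676, -0.168,  0.032]), 0.69)]
wedge_head [(array([0.325, 0.472, 0.006]), 0.78), (array([0.446, 0.362, 0.023]), 0.56)]
bar [(array([ 0.677, -0.167,  0.033]), 0.81), (array([ 0.261, -0.22 ,  0.016]), 0.66), (array([0.444, 0.362, 0.02 ]), 0.59)]
jig [(array([ 0.668, -0.136,  0.012]), 0.84)]
tray [(array([0.466, 0.311, 0.017]), 0.82), (array([0.741, 0.309, 0.01 ]), 0.62)]
parallel [(array([0.464, 0.296, 0.031]), 0.91)]
pin [(array([0.477, 0.221, 0.03 ]), 0.66), (array([0.742, 0.307, 0.014]), 0.21)]
near_rest [(array([ 0.644, -0.145,  0.024]), 0.51)]
```

View pics/top0.png

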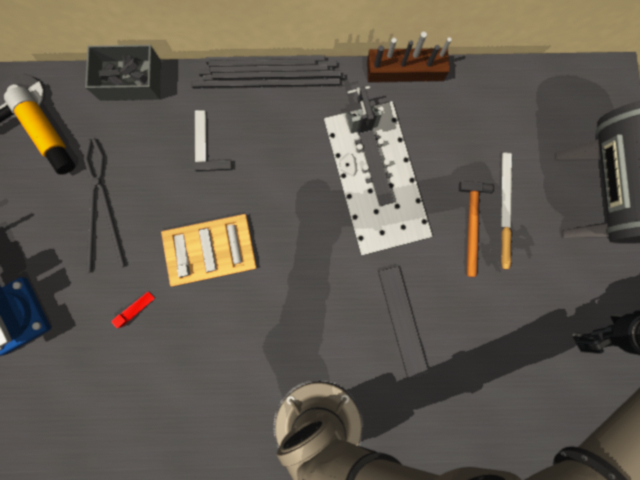

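View pics/side0.png

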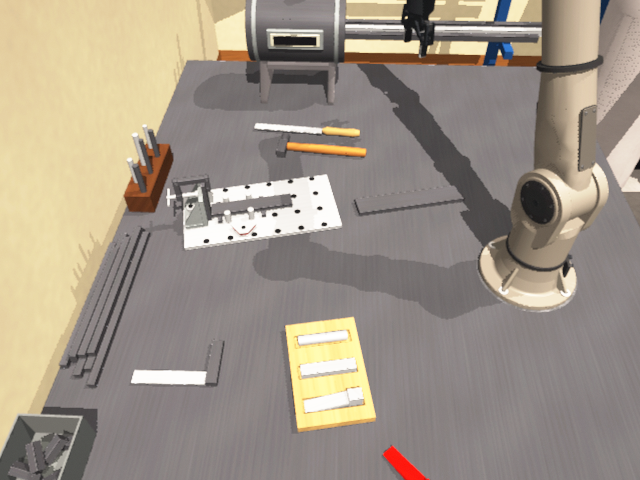

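Top view: three candidate wedges/blocks. Steel wedge in the tray's left pocket at (181,255), its square head at (182,270); the plain parallel at (207,250), pin at (234,245), and a red look-alike at (132,310). The steel one with the head fits. The bar is the dark one on the jig (378,170); the large loose bar at (403,320) is a look-alike.

```bash
cat > m.py <<'E'
from h import *
def rect(P):
    (c,s,a)=cv2.minAreaRect(P[:,:2].astype(np.float32)*1000); return np.round(c,1),np.round(s,1),round(a,2)
for n in ('top','side'):
    c=dict(np.load(f'{n}0.npz')); W=cloud(c); z=W[...,2]; im=c['img'].astype(int); sat=im.max(-1)-im.min(-1)
    def reg(lo,hi,x0,x1,y0,y1,extra=True):
        m=(z>lo)&(z<hi)&(W[...,0]>x0)&(W[...,0]<x1)&(W[...,1]>y0)&(W[...,1]<y1)&extra
        k,l,s,_=cv2.connectedComponentsWithStats(m.astype(np.uint8)); i=1+np.argmax(s[1:,4]); return W[l==i]
    for nm,a in dict(jig=(.006,.018,.4,.95,-.4,0),tray=(.012,.023,.3,.6,.1,.45),whead=(.033,.05,.35,.6,.3,.42),wedgeany=(.012,.05,.35,.6,.3,.42,sat<40),par=(.025,.04,.35,.6,.25,.33),bar=(.028,.042,.5,.8,-.3,0,im.max(-1)<110)).items():
        try: P=reg(*a); print(n,nm,len(P),*rect(P),'z',np.round(np.median(P[:,2]),4))
        except Exception as e: print(n,nm,e)
c=dict(np.load('top0.npz'));t=cv2.resize(c['img'][190:340,90:290],(800,600),interpolation=2);cv2.imwrite('pics/crop1.png',t)
E
python3 m.py
```

```text
top jig 7716 [ 657.8 -177.7] [403.7 204.4] 13.56 z 0.0121
top tray 3445 [462.6 287.2] [151.2 231. ] 10.91 z 0.018
top whead 103 [408.6 349.6] [30.9 24.5] 12.35 z 0.0389
top wedgeany 399 [448.7 357.4] [112.5  24.8] 11.32 z 0.0249
top par 381 [461.7 287.4] [113.  25.] 10.96 z 0.0292
top bar 1107 [ 686.4 -173.5] [226.2  64.8] 18.64 z 0.0341
side jig 5767 [ 659.3 -175.4] [400.5 208. ] 13.58 z 0.011
side tray 5653 [463.5 286.5] [150.3 234. ] 10.81 z 0.0169
side whead 183 [410.  349.8] [31.2 25.5] 9.06 z 0.0376
side wedgeany 854 [449.4 355. ] [115.3  37.6] 14.68 z 0.0232
side par 585 [462.4 287.7] [113.2  26.7] 10.11 z 0.028
side bar 51 [ 630.3 -162.2] [83.5  8.8] 15.24 z 0.0303
```

View pics/crop1.png

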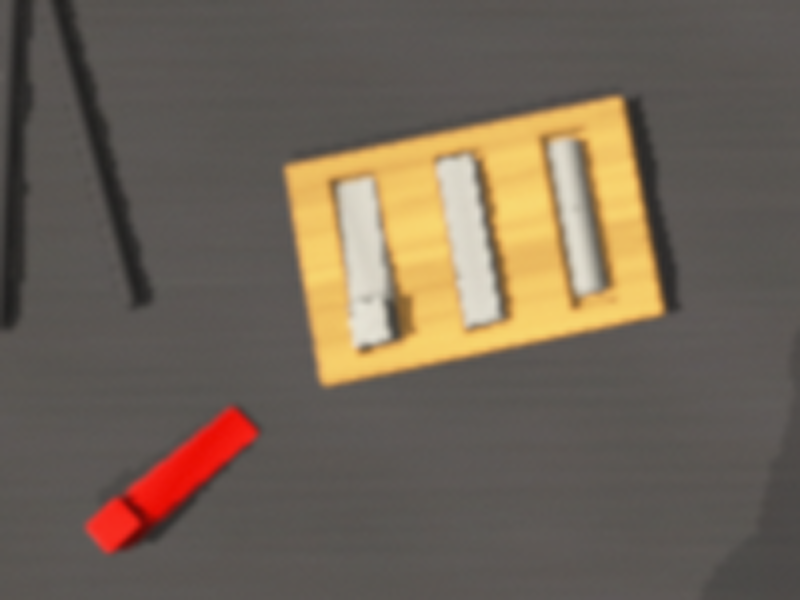

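The crop confirms it: the grey wedge's head is at crop (373,320), its nose at (355,185) pointing away from the robot, toward tray +x. The red one lies loose on the table. The sizes fit what's given: jig 400x204, tray 151x231, wedge 112.5x24.8, head top at z≈0.039. I'm moving over it now.

{"method": "move_arm", "body": {"plan": [{"wz": 0.104},{"wz": 0.104},{"dx": 0.024,"dy": -0.04},{"dx": 0.024,"dy": -0.04},{"dx": 0.024,"dy": -0.04},{"dx": 0.024,"dy": -0.04},{"dx": 0.024,"dy": -0.04},{"dx": 0.024,"dy": -0.04},{"dx": 0.024,"dy": -0.04},{"dx": 0.024,"dy": -0.04},{"dx": 0.024,"dy": -0.04},{"dx": 0.024,"dy": -0.04},{"dx": 0.024,"dy": -0.04},{"dx": 0.024,"dy": -0.04},{"dx": 0.024,"dy": -0.04}], "jaw": 0.2}}

```text
validation failed for argument at $.pl...
```

{"method": "move_arm", "body": {"plan": [{"dx": 0.002,"dy": -0.045},{"dx": 0.002,"dy": -0.045},{"dx": 0.002,"dy": -0.045},{"dx": 0.002,"dy": -0.045},{"dx": 0.002,"dy": -0.045},{"dx": 0.002,"dy": -0.045},{"dx": 0.002,"dy": -0.045},{"dx": 0.002,"dy": -0.045},{},{}]}}

```text
validation failed for argument at $.pl...
```

```bash
cat > w.py <<'E'
from h import *
import sys
from scipy.spatial.transform import Rotation as Ro
s=readout.observe(); R=Ro.from_quat(s['tool_rot']).as_matrix()
print(s['time'],s['eef_pos'],'yaw',np.degrees(np.arctan2(R[1,0],R[0,0])),'tilt',R[:,2],s['wrist_force'],s['grip_width'],s['finger_force'])
c=cam('wrist'); cv2.imwrite(f'pics/{sys.argv[1]}.png',c['img']); np.savez(f'{sys.argv[1]}.npz',**c)
print('cam',-c['R'].T@c['t'])
E
python3 w.py w1; python3 - <<'E'
from h import *
c=dict(np.load('w1.npz'));W=cloud(c);z=W[...,2];im=c['img'].astype(int);sat=im.max(-1)-im.min(-1)
for nm,m in dict(head=(z>.033)&(z<.05),tray=(z>.013)&(z<.023),body=(z>.012)&(z<.05)&(sat<40)).items():
    m=m&(W[...,0]<.56)&(W[...,0]>.3)&(W[...,1]>(.325 if nm!='tray' else .1))&(W[...,1]<.45)
    k,l,s,_=cv2.connectedComponentsWithStats(m.astype(np.uint8));i=1+np.argmax(s[1:,4]);P=W[l==i]
    print(nm,len(P),cv2.minAreaRect(P[:,:2].astype(np.float32)*1000),np.median(P[:,2]))
E
```

```text
0.9 [ 0.25305883 -0.59877356  0.23138815] yaw 22.91313536643377 tilt [ 8.52173094e-05 -1.76177816e-04 -9.99999981e-01] [ 0.00704835 -0.31822186 -0.04034281] 0.08550646440674499 0.0
cam [ 0.31670067 -0.57212767  0.37444012]Traceback (most recent call last):
  File "<stdin>", line 5, in <module>
    return _wrapfunc(a, 'argmax', axis=axis, out=out, **kwds)
    return bound(*args, **kwds)
ValueError: attempt to get argmax of an empty sequence
```

The schema seems to want complete rows, so I'll try full ones.

{"method": "move_arm", "body": {"plan": [{"dx": 0,"dy": 0,"dz": 0,"wx": 0,"wy": 0,"wz": 0.104},{"dx": 0,"dy": 0,"dz": 0,"wx": 0,"wy": 0,"wz": 0.104}], "jaw": 0.2}}

```text
time: 1.2
eef_pos: [0.253, -0.5988, 0.2313]
tool_rot: [0.996, 0.094, 0.0, 0.0]
wrist_force: [0.3, -0.1, 0.2]
grip_width: 0.0521
finger_force: 0.0
```

{"method": "move_arm", "body": {"plan": [{"dx": 0.024,"dy": -0.04,"dz": 0,"wx": 0,"wy": 0,"wz": 0},{"dx": 0.024,"dy": -0.04,"dz": 0,"wx": 0,"wy": 0,"wz": 0},{"dx": 0.024,"dy": -0.04,"dz": 0,"wx": 0,"wy": 0,"wz": 0},{"dx": 0.024,"dy": -0.04,"dz": 0,"wx": 0,"wy": 0,"wz": 0},{"dx": 0.024,"dy": -0.04,"dz": 0,"wx": 0,"wy": 0,"wz": 0},{"dx": 0.024,"dy": -0.04,"dz": 0,"wx": 0,"wy": 0,"wz": 0},{"dx": 0.024,"dy": -0.04,"dz": 0,"wx": 0,"wy": 0,"wz": 0},{"dx": 0.024,"dy": -0.04,"dz": 0,"wx": 0,"wy": 0,"wz": 0},{"dx": 0.024,"dy": -0.04,"dz": 0,"wx": 0,"wy": 0,"wz": 0},{"dx": 0.024,"dy": -0.04,"dz": 0,"wx": 0,"wy": 0,"wz": 0},{"dx": 0.024,"dy": -0.04,"dz": 0,"wx": 0,"wy": 0,"wz": 0},{"dx": 0.024,"dy": -0.04,"dz": 0,"wx": 0,"wy": 0,"wz": 0},{"dx": 0.024,"dy": -0.04,"dz": 0,"wx": 0,"wy": 0,"wz": 0}]}}

```text
time: 2.82
eef_pos: [0.4606, -0.0274, 0.2316]
tool_rot: [0.995, 0.096, 0.0, 0.0]
wrist_force: [0.4, 0.1, 0.1]
grip_width: 0.0512
finger_force: 0.0
```

{"method": "move_arm", "body": {"plan": [{"dx": 0.002,"dy": -0.045,"dz": 0,"wx": 0,"wy": 0,"wz": 0},{"dx": 0.002,"dy": -0.045,"dz": 0,"wx": 0,"wy": 0,"wz": 0},{"dx": 0.002,"dy": -0.045,"dz": 0,"wx": 0,"wy": 0,"wz": 0},{"dx": 0.002,"dy": -0.045,"dz": 0,"wx": 0,"wy": 0,"wz": 0},{"dx": 0.002,"dy": -0.045,"dz": 0,"wx": 0,"wy": 0,"wz": 0},{"dx": 0.002,"dy": -0.045,"dz": 0,"wx": 0,"wy": 0,"wz": 0},{"dx": 0.002,"dy": -0.045,"dz": 0,"wx": 0,"wy": 0,"wz": 0},{"dx": 0.002,"dy": -0.045,"dz": 0,"wx": 0,"wy": 0,"wz": 0},{"dx": 0,"dy": 0,"dz": 0,"wx": 0,"wy": 0,"wz": 0},{"dx": 0,"dy": 0,"dz": 0,"wx": 0,"wy": 0,"wz": 0}]}}

```text
time: 4.08
eef_pos: [0.4074, 0.3268, 0.2311]
tool_rot: [0.995, 0.096, -0.0, 0.001]
wrist_force: [0.4, 0.4, -1.4]
grip_width: 0.051
finger_force: 0.0
```

```bash
python3 w.py w1; cat > hd.py <<'E'
from h import *
import sys
c=dict(np.load(sys.argv[1]+'.npz'));W=cloud(c);z=W[...,2];im=c['img'].astype(int);sat=im.max(-1)-im.min(-1)
for nm,m in dict(head=(z>.033)&(z<.05),tray=(z>.013)&(z<.023),body=(z>.012)&(z<.05)&(sat<40)).items():
    m=m&(W[...,0]<.56)&(W[...,0]>.3)&(W[...,1]>(.325 if nm!='tray' else .1))&(W[...,1]<.45)
    k,l,s,_=cv2.connectedComponentsWithStats(m.astype(np.uint8))
    if k<2: print(nm,'none');continue
    i=1+np.argmax(s[1:,4]);P=W[l==i]
    print(nm,len(P),cv2.minAreaRect(P[:,:2].astype(np.float32)*1000),np.median(P[:,2]),s[i])
E
python3 hd.py w1
```

```text
4.075 [0.40744257 0.32684404 0.23106283] yaw 10.970307713890454 tilt [-3.98324674e-05 -1.14367261e-03 -9.99999345e-01] [ 0.36931361  0.37094196 -1.37957754] 0.05103264374898079 0.0
cam [0.47532991 0.33975858 0.37412218]
head 866 ((408.9184875488281, 349.51019287109375), (27.777408599853516, 23.770374298095703), 10.544694900512695) 0.03941330792963316 [278 187  28  33 866]
tray 30442 ((463.9400939941406, 286.2088317871094), (150.3594207763672, 231.17352294921875), 10.93941879272461) 0.01849176437636413 [  241    63   272   172 30442]
body 3650 ((448.3465270996094, 356.86480712890625), (116.6340103149414, 26.940778732299805), 9.302510261535645) 0.02537259934992537 [ 278   87   29  133 3650]
```

All three views agree: head centre at (0.409, 0.3495), top at z 0.039, yaw 10.9°. Now I'll descend and grip.

{"method": "move_arm", "body": {"plan": [{"dx": 0.003,"dy": -0.011,"dz": 0.03,"wx": 0,"wy": 0,"wz": 0},{"dx": 0.003,"dy": -0.011,"dz": 0.03,"wx": 0,"wy": 0,"wz": 0},{"dx": 0,"dy": 0,"dz": 0.03,"wx": 0,"wy": 0,"wz": 0},{"dx": 0,"dy": 0,"dz": 0.03,"wx": 0,"wy": 0,"wz": 0},{"dx": 0,"dy": 0,"dz": 0.03,"wx": 0,"wy": 0,"wz": 0},{"dx": 0,"dy": 0,"dz": 0.02,"wx": 0,"wy": 0,"wz": 0},{"dx": 0,"dy": 0,"dz": 0.02,"wx": 0,"wy": 0,"wz": 0},{"dx": 0,"dy": 0,"dz": 0.01,"wx": 0,"wy": 0,"wz": 0},{"dx": 0,"dy": 0,"dz": 0.01,"wx": 0,"wy": 0,"wz": 0},{"dx": 0,"dy": 0,"dz": 0,"wx": 0,"wy": 0,"wz": 0},{"dx": 0,"dy": 0,"dz": 0,"wx": 0,"wy": 0,"wz": 0}]}}

```text
time: 5.5
eef_pos: [0.4093, 0.3508, 0.0218]
tool_rot: [0.995, 0.096, 0.0, -0.0]
wrist_force: [-0.3, -0.5, -0.0]
grip_width: 0.0509
finger_force: 0.0
```

{"method": "move_arm", "body": {"plan": [{"dx": 0,"dy": 0,"dz": 0,"wx": 0,"wy": 0,"wz": 0},{"dx": 0,"dy": 0,"dz": 0,"wx": 0,"wy": 0,"wz": 0},{"dx": 0,"dy": 0,"dz": 0,"wx": 0,"wy": 0,"wz": 0},{"dx": 0,"dy": 0,"dz": 0,"wx": 0,"wy": 0,"wz": 0},{"dx": 0,"dy": 0,"dz": 0,"wx": 0,"wy": 0,"wz": 0}], "jaw": -1, "squeeze": 90}}

```text
time: 6.12
eef_pos: [0.4093, 0.3506, 0.0221]
tool_rot: [0.995, 0.096, 0.0, 0.0]
wrist_force: [-1.4, -1.2, 5.0]
grip_width: 0.0217
finger_force: 89.1
```

{"method": "move_arm", "body": {"plan": [{"dx": 0,"dy": 0,"dz": -0.01,"wx": 0,"wy": 0,"wz": 0},{"dx": 0,"dy": 0,"dz": -0.02,"wx": 0,"wy": 0,"wz": 0},{"dx": 0,"dy": 0,"dz": -0.03,"wx": 0,"wy": 0,"wz": 0},{"dx": 0,"dy": 0,"dz": -0.03,"wx": 0,"wy": 0,"wz": 0},{"dx": 0,"dy": 0,"dz": -0.03,"wx": 0,"wy": 0,"wz": 0},{"dx": 0,"dy": 0,"dz": 0,"wx": 0,"wy": 0,"wz": 0},{"dx": 0,"dy": 0,"dz": 0,"wx": 0,"wy": 0,"wz": 0}]}}

```text
time: 7.0
eef_pos: [0.4083, 0.3496, 0.1406]
tool_rot: [0.995, 0.096, -0.001, 0.001]
wrist_force: [0.6, 0.1, -4.3]
grip_width: 0.0218
finger_force: 88.5
```

```bash
python3 w.py w2; python3 - <<'E'
from h import *
for n in('side','top'):
    c=cam(n);W=cloud(c);np.savez(n+'2.npz',**c);z=W[...,2]
    if n=='side':
        u,v=map(int,proj(c,[.43,.35,.14]));y=max(v-90,0);x=max(u-120,0);cv2.imwrite('pics/s2.png',cv2.resize(c['img'][y:y+180,x:x+240],(800,600)))
E
```

```text
7.0 [0.40834458 0.34958118 0.14055493] yaw 10.993516193888292 tilt [-9.10552242e-04 -1.38142421e-03 -9.99998631e-01] [ 0.58154515  0.07701583 -4.30638604] 0.021834653848441153 88.5333788394928
cam [0.4763699  0.36253239 0.28354845]
```

View pics/s2.png

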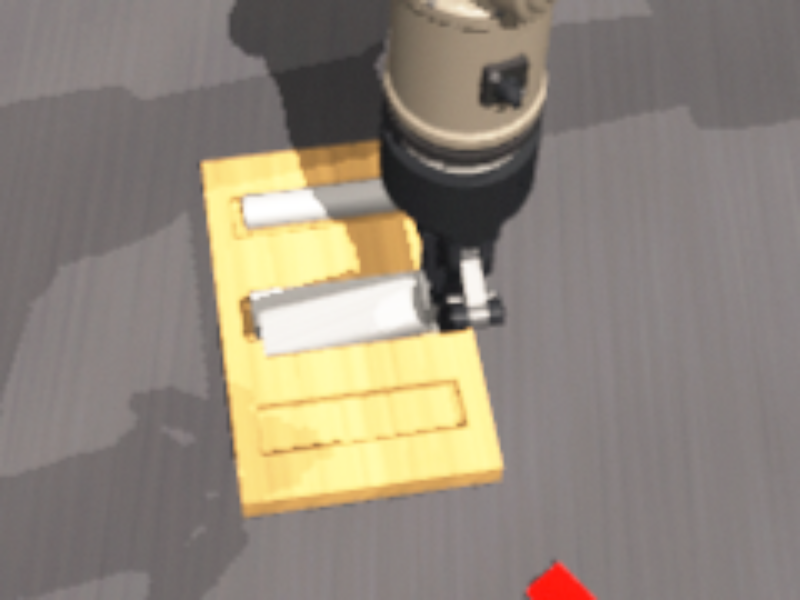

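View pics/w2.png

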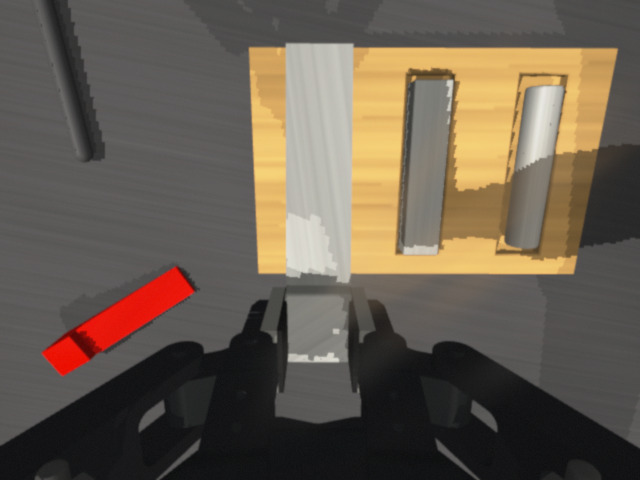

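The side crop shows the wedge (330,315) held clear with its pocket (365,420) empty. The wrist view shows it gripped squarely, head at (318,325) and nose edge at (318,45). Next I'll measure how it sits in the hand and fix the approach point.

```bash
cat > held.py <<'E'
from h import *
import sys
from scipy.spatial.transform import Rotation as Ro
c=dict(np.load(sys.argv[1]+'.npz'));W=cloud(c);s=readout.observe();R=Ro.from_quat(s['tool_rot']).as_matrix()
T=(W-s['eef_pos'])@R   # tool frame
def fit(v0,v1,u0=292,u1=346):
    P=T[v0:v1,u0:u1].reshape(-1,3);P=P[np.isfinite(P[:,0])];P=P[P[:,2]<.02]
    A=np.c_[P[:,:2],np.ones(len(P))];k=np.linalg.lstsq(A,P[:,2],rcond=None)[0];return k,P
k,P=fit(60,260);print('slope dz/dx,dy,z0',k,'res',np.std(np.c_[P[:,:2],np.ones(len(P))]@k-P[:,2]),'(expect .2) x range',np.nanmin(P[:,0]),np.nanmax(P[:,0]))
m=np.zeros(T.shape[:2],bool);m[20:285,270:370]=1;m&=(T[...,2]<.03);Q=T[m]
print('nose x',np.nanpercentile(Q[:,0],99.8),'rect',cv2.minAreaRect(Q[:,:2].astype(np.float32)*1000))
n=Q[Q[:,0]>np.nanmax(Q[:,0])-.004];print('nose top z',np.median(n[:,2]), 'y',n[:,1].min(),n[:,1].max())
h=T[295:355,295:340].reshape(-1,3);print('head top z (tool)',np.nanmedian(h[:,2]),np.nanmin(h[:,0]),np.nanmax(h[:,0]))
a=np.radians(13.57)
for J in ([.6585,-.1765],):
    Rj=np.array([[np.cos(a),-np.sin(a)],[np.sin(a),np.cos(a)]])
    for x in (-85,-100,-235,-260): print(x,J+Rj@[x/1000,0])
E
python3 held.py w2
```

```text
slope dz/dx,dy,z0 [ 0.2014076   0.00109528 -0.01272023] res 0.00064250379043623 (expect .2) x range 0.022715962664043528 0.09312461977027099
nose x 0.0982290801356483 rect ((55.95069122314453, 0.84100341796875), (85.17875671386719, 23.961397171020508), 0.22245192527770996)
nose top z 0.006701898662764239 y -0.010886471520953966 0.012730090344458368
head top z (tool) -0.018030824294861084 -0.01107351250867563 0.01346894152614869
-85 [ 0.57587286 -0.19644382]
-100 [ 0.5612916  -0.19996332]
-235 [ 0.43006026 -0.23163879]
-260 [ 0.40575816 -0.23750462]
```

The wedge sits level in the hand: underside 12 mm beyond the TCP, nose 98 mm ahead, slope 0.201. Now I'll hover in front of the bar's free end.

{"method": "move_arm", "body": {"plan": [{"dx": -0.005,"dy": 0.024,"dz": 0,"wx": 0,"wy": 0,"wz": 0},{"dx": -0.005,"dy": 0.045,"dz": 0,"wx": 0,"wy": 0,"wz": 0},{"dx": -0.005,"dy": 0.048,"dz": 0,"wx": 0,"wy": 0,"wz": 0},{"dx": -0.005,"dy": 0.048,"dz": 0,"wx": 0,"wy": 0,"wz": 0},{"dx": -0.005,"dy": 0.048,"dz": 0,"wx": 0,"wy": 0,"wz": 0},{"dx": -0.005,"dy": 0.048,"dz": 0,"wx": 0,"wy": 0,"wz": 0},{"dx": -0.005,"dy": 0.048,"dz": 0,"wx": 0,"wy": 0,"wz": 0},{"dx": -0.005,"dy": 0.048,"dz": 0,"wx": 0,"wy": 0,"wz": 0},{"dx": -0.005,"dy": 0.048,"dz": 0,"wx": 0,"wy": 0,"wz": 0},{"dx": -0.005,"dy": 0.048,"dz": 0,"wx": 0,"wy": 0,"wz": 0},{"dx": -0.005,"dy": 0.048,"dz": 0,"wx": 0,"wy": 0,"wz": 0},{"dx": -0.005,"dy": 0.045,"dz": 0,"wx": 0,"wy": 0,"wz": -0.022},{"dx": 0,"dy": 0.028,"dz": 0,"wx": 0,"wy": 0,"wz": -0.023},{"dx": 0,"dy": 0,"dz": 0,"wx": 0,"wy": 0,"wz": 0},{"dx": 0,"dy": 0,"dz": 0,"wx": 0,"wy": 0,"wz": 0},{"dx": 0,"dy": 0,"dz": 0,"wx": 0,"wy": 0,"wz": 0}]}}

```text
time: 9.15
eef_pos: [0.4599, -0.2229, 0.1409]
tool_rot: [0.993, 0.119, -0.0, -0.0]
wrist_force: [-0.8, -0.1, -4.1]
grip_width: 0.0214
finger_force: 88.9
```

```bash
python3 w.py w3; python3 held.py w3|head -5
```

```text
9.15 [ 0.45990101 -0.22293722  0.14093441] yaw 13.697266580452116 tilt [-8.58912438e-04  6.27255385e-04 -9.99999434e-01] [-0.76220688 -0.11926237 -4.07906605] 0.02141183072189331 88.93199801445007
cam [ 0.52720399 -0.20702552  0.28396746]
slope dz/dx,dy,z0 [ 0.20352065  0.00148399 -0.0118202 ] res 0.0006459034897909724 (expect .2) x range 0.022240355157399146 0.09272887200141838
nose x 0.09790021628962144 rect ((55.67724609375, 0.6391010284423828), (85.2291030883789, 23.941808700561523), 0.2820262014865875)
nose top z 0.007739935418999385 y -0.011020851972514657 0.012547618918366156
head top z (tool) -0.01715510007018754 -0.01123340925454385 0.013220508751782758
-85 [ 0.57587286 -0.19644382]
```

View pics/w3.png

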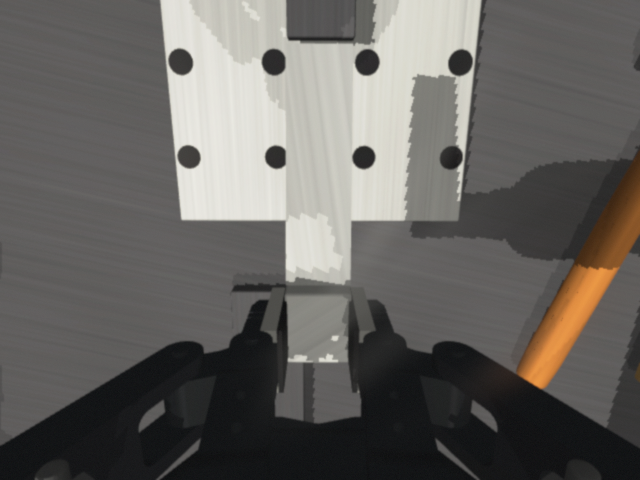

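The wrist view shows the bar's free end at (320,38), u 287–355. The wedge (318,150) lines up with it, and the loose look-alike bar's end is low, at (255,285). Next I'll work out the offset to the bar's end.

```bash
python3 - <<'E'
from h import *
from scipy.spatial.transform import Rotation as Ro
c=dict(np.load('w3.npz'));W=cloud(c);s=readout.observe();R=Ro.from_quat(s['tool_rot']).as_matrix();T=(W-s['eef_pos'])@R
g=c['img'].max(-1)
m=np.zeros(g.shape,bool);m[0:60,270:372]=1;m&=(W[...,2]>.028)&(W[...,2]<.042)&(g<120)
P=T[m];r=cv2.minAreaRect(P[:,:2].astype(np.float32)*1000);print('bar tool xy',P[:,0].min(),np.percentile(P[:,0],1),P[:,1].min(),P[:,1].max(),r,'z',np.median(W[m][:,2]))
for v in (5,12,20,28): 
    q=P[np.abs(T[m][:,0]-(P[:,0].min()+.002*v/5))<.001]; print(v,q[:,1].min(),q[:,1].max())
j=(W[...,2]>.007)&(W[...,2]<.017)&(g>110);j[:, :100]=0;Q=T[j];print('plate',cv2.minAreaRect(Q[:,:2].astype(np.float32)*1000),'z',np.median(W[j][:,2]),'near x',np.percentile(Q[:,0],.5),'y',Q[:,1].min(),Q[:,1].max())
t=dict(np.load('top2.npz'));Wt=cloud(t);z=Wt[...,2]
l=(z>.005)&(z<.025)&(Wt[...,0]<.47)&(Wt[...,0]>.1)&(Wt[...,1]<-.15)&(Wt[...,1]>-.3);L=Wt[l];print('loose bar',cv2.minAreaRect(L[:,:2].astype(np.float32)*1000),L[:,0].max(),np.median(L[:,2]))
E
```

```text
bar tool xy 0.11982645283818774 0.12010334505738428 -0.01772002686172501 0.02195907737911647 ((129.91061401367188, 2.148937225341797), (39.61747741699219, 20.08715057373047), 89.63671875) z 0.034406316743341436
5 -0.01755611165386066 0.021553127136026588
12 -0.01753571691901936 0.021363811946078476
20 -0.017488042565479398 0.021955741461656696
28 -0.01740068629167816 0.021882444807801046
plate ((12.765571594238281, 47.62336730957031), (266.9153747558594, 292.44244384765625), 0.16688455641269684) z 0.012514210096881154 near x -0.08764306611679999 y -0.09848783177751934 0.1937285909764145
loose bar ((285.07470703125, -225.0926513671875), (369.96173095703125, 149.2505645751953), 0.1536855250597) 0.4699171553078796 0.013793753553166282
```

```bash
python3 - <<'E'
from h import *
from scipy.spatial.transform import Rotation as Ro
c=dict(np.load('w3.npz'));W=cloud(c);s=readout.observe();R=Ro.from_quat(s['tool_rot']).as_matrix();T=(W-s['eef_pos'])@R
for p in [(255,270),(255,277),(250,283),(250,295),(245,310),(240,285)]: print(p,W[p[1],p[0]].round(4),T[p[1],p[0]].round(4))
t=dict(np.load('top0.npz'));Wt=cloud(t)
for p in [(381,269),(398,267),(390,268),(390,275),(400,300),(375,268)]: print(p,Wt[p[1],p[0]].round(4))
E
```

```text
(255, 270) [ 0.4129 -0.1848  0.0006] [-0.0367 -0.0482  0.1405]
(255, 277) [ 4.07e-01 -1.86e-01  3.00e-04] [-0.0426 -0.0485  0.1408]
(250, 283) [ 4.012e-01 -1.831e-01  4.000e-04] [-0.0476 -0.0527  0.1408]
(250, 295) [ 0.3973 -0.1861  0.0132] [-0.0521 -0.0508  0.1279]
(245, 310) [ 0.3843 -0.1848  0.0136] [-0.0644 -0.0551  0.1275]
(240, 285) [ 0.3987 -0.1761  0.0027] [-0.0484 -0.0601  0.1384]
(381, 269) [ 0.4025 -0.1805 -0.0023]
(398, 267) [ 0.4068 -0.2264  0.0015]
(390, 268) [ 0.4045 -0.2046  0.0011]
(390, 275) [ 0.3852 -0.2026  0.0091]
(400, 300) [ 0.318  -0.2261  0.0122]
(375, 268) [ 0.4058 -0.1646 -0.0058]
```

The loose bar ends 50 mm behind the TCP and the wedge's tail reaches only 14 mm back, so it's clear. Descending to just above the plate.

{"method": "move_arm", "body": {"plan": [{"dx": 0,"dy": 0.0013,"dz": 0.02,"wx": 0,"wy": 0,"wz": 0},{"dx": 0,"dy": 0,"dz": 0.03,"wx": 0,"wy": 0,"wz": 0},{"dx": 0,"dy": 0,"dz": 0.03,"wx": 0,"wy": 0,"wz": 0},{"dx": 0,"dy": 0,"dz": 0.02,"wx": 0,"wy": 0,"wz": 0},{"dx": 0,"dy": 0,"dz": 0.01,"wx": 0,"wy": 0,"wz": 0},{"dx": 0,"dy": 0,"dz": 0.003,"wx": 0,"wy": 0,"wz": 0},{"dx": 0,"dy": 0,"dz": 0,"wx": 0,"wy": 0,"wz": 0},{"dx": 0,"dy": 0,"dz": 0,"wx": 0,"wy": 0,"wz": 0}]}}

```text
time: 10.2
eef_pos: [0.4611, -0.226, 0.0291]
tool_rot: [0.993, 0.118, 0.001, 0.001]
wrist_force: [-0.5, -0.3, -3.4]
grip_width: 0.0218
finger_force: 89.0
```

{"method": "move_arm", "body": {"plan": [{"dx": 0,"dy": 0,"dz": 0.001,"wx": 0,"wy": 0,"wz": 0},{"dx": 0,"dy": 0,"dz": 0.001,"wx": 0,"wy": 0,"wz": 0},{"dx": 0,"dy": 0,"dz": 0,"wx": 0,"wy": 0,"wz": 0},{"dx": 0,"dy": 0,"dz": 0,"wx": 0,"wy": 0,"wz": 0}]}}

```text
time: 10.7
eef_pos: [0.4603, -0.2257, 0.0263]
tool_rot: [0.993, 0.118, 0.0, 0.0]
wrist_force: [0.5, -0.0, -3.6]
grip_width: 0.022
finger_force: 89.0
```

{"method": "move_arm", "body": {"plan": [{"dx": 0,"dy": 0,"dz": 0.001,"wx": 0,"wy": 0,"wz": 0},{"dx": 0,"dy": 0,"dz": 0.0005,"wx": 0,"wy": 0,"wz": 0},{"dx": 0,"dy": 0,"dz": 0,"wx": 0,"wy": 0,"wz": 0},{"dx": 0,"dy": 0,"dz": 0,"wx": 0,"wy": 0,"wz": 0}]}}

```text
time: 11.2
eef_pos: [0.4604, -0.2257, 0.0251]
tool_rot: [0.993, 0.118, 0.0, 0.0]
wrist_force: [-2.0, 0.9, 2.1]
grip_width: 0.0218
finger_force: 89.6
```

{"method": "move_arm", "body": {"plan": [{"dx": 0,"dy": 0,"dz": 0.001,"wx": 0,"wy": 0,"wz": 0},{"dx": 0,"dy": 0,"dz": 0,"wx": 0,"wy": 0,"wz": 0},{"dx": 0,"dy": 0,"dz": 0,"wx": 0,"wy": 0,"wz": 0}]}}

```text
time: 11.58
eef_pos: [0.4604, -0.2258, 0.0251]
tool_rot: [0.993, 0.118, -0.0, 0.0]
wrist_force: [-4.8, 1.6, 10.6]
grip_width: 0.0216
finger_force: 91.1
```

```bash
python3 w.py w4; python3 held.py w4|head -4; python3 -c "
from h import *;c=dict(np.load('w4.npz'));W=cloud(c);c['img'];print(readout.observe()['moment'])"
```

```text
11.575 [ 0.46038665 -0.22577384  0.02505032] yaw 13.56424929792393 tilt [-3.96813189e-04 -6.05996445e-04 -9.99999738e-01] [-4.80393221  1.59148754 10.60503846] 0.02163275294450471 91.06781244277954
cam [ 0.52768641 -0.20984658  0.16809963]
slope dz/dx,dy,z0 [ 0.19826328 -0.00021039 -0.01202593] res 0.0006443792622631466 (expect .2) x range 0.02228389446221557 0.09279015308083592
nose x 0.10665239734370377 rect ((53.20671844482422, 1.596029281616211), (107.66888427734375, 46.09050750732422), 0.13601885735988617)
nose top z 0.012536402658451212 y -0.01681511580931755 0.019299915869116894
head top z (tool) -0.017347065110287902 -0.011535676976203117 0.013172689160420276
[0.40345861 0.8768598  0.04266848]
```

The wedge is on the plate, pressing at about 14 N with no pitch. I'll ease the press slightly and slide in, about 72 mm in total, in stages.

{"method": "move_arm", "body": {"plan": [{"dx": 0,"dy": 0,"dz": -0.0004,"wx": 0,"wy": 0,"wz": 0},{"dx": 0.004,"dy": -0.0005,"dz": 0,"wx": 0,"wy": 0,"wz": 0},{"dx": 0.005,"dy": -0.0005,"dz": 0,"wx": 0,"wy": 0,"wz": 0},{"dx": 0.005,"dy": -0.0005,"dz": 0,"wx": 0,"wy": 0,"wz": 0},{"dx": 0.005,"dy": 0,"dz": 0,"wx": 0,"wy": 0,"wz": 0},{"dx": 0.005,"dy": 0,"dz": 0,"wx": 0,"wy": 0,"wz": 0},{"dx": 0.005,"dy": 0,"dz": 0,"wx": 0,"wy": 0,"wz": 0},{"dx": 0.005,"dy": 0,"dz": 0,"wx": 0,"wy": 0,"wz": 0},{"dx": 0.005,"dy": 0,"dz": 0,"wx": 0,"wy": 0,"wz": 0},{"dx": 0.003,"dy": 0,"dz": 0,"wx": 0,"wy": 0,"wz": 0},{"dx": 0,"dy": 0,"dz": 0,"wx": 0,"wy": 0,"wz": 0},{"dx": 0,"dy": 0,"dz": 0,"wx": 0,"wy": 0,"wz": 0}]}}

```text
time: 13.12
eef_pos: [0.5003, -0.2158, 0.0251]
tool_rot: [0.993, 0.118, -0.001, 0.001]
wrist_force: [-5.0, -2.4, 8.2]
grip_width: 0.0221
finger_force: 90.4
```

```bash
python3 w.py w5; cat > be.py <<'E'
from h import *
import sys
from scipy.spatial.transform import Rotation as Ro
c=dict(np.load(sys.argv[1]+'.npz'));W=cloud(c);s=readout.observe();R=Ro.from_quat(s['tool_rot']).as_matrix();T=(W-s['eef_pos'])@R
g=c['img'].max(-1);m=(W[...,2]>.028)&(W[...,2]<.045)&(g<120)&(np.abs(T[...,1])<.03)&(T[...,0]>.03)&(T[...,0]<.2)
k,l,st,_=cv2.connectedComponentsWithStats(m.astype(np.uint8));P=T[l==1+np.argmax(st[1:,4])]
x0=np.percentile(P[:,0],.5);A=P[(P[:,0]<x0+.06)]
f=np.polyfit(A[:,0],-A[:,2]+s['eef_pos'][2],1)
print('end x',x0,'nose in',.098-x0,'y',np.percentile(P[:,1],[1,99]),'top z at end',np.polyval(f,x0),'pitch',f[0],'n',len(P))
p=(W[...,2]>.005)&(W[...,2]<.02)&(g>120)&(T[...,0]>.0)&(T[...,0]<.12)&(np.abs(T[...,1])>.03)&(np.abs(T[...,1])<.08);print('plate z',np.median(W[p][:,2]))
E
python3 be.py w5
```

```text
13.125 [ 0.50029745 -0.21581601  0.02512373] yaw 13.515749646978247 tilt [-0.00101935 -0.00195677 -0.99999757] [-5.00130146 -2.38832321  8.19685436] 0.022075645947565045 90.43217182159424
cam [ 0.56765268 -0.19974825  0.16808106]
end x 0.07932918943775266 nose in 0.018670810562247342 y [-0.02027553  0.01867419] top z at end 0.03437466721206473 pitch 0.012667697794425942 n 12309
plate z 0.012486854541004334
```

The nose is 18.7 mm in and centred to within 2 mm. Continuing 26 mm.

{"method": "move_arm", "body": {"plan": [{"dx": 0.004,"dy": 0,"dz": 0,"wx": 0,"wy": 0,"wz": 0},{"dx": 0.004,"dy": 0,"dz": 0,"wx": 0,"wy": 0,"wz": 0},{"dx": 0.003,"dy": 0,"dz": 0,"wx": 0,"wy": 0,"wz": 0},{"dx": 0.003,"dy": 0,"dz": 0,"wx": 0,"wy": 0,"wz": 0},{"dx": 0.002,"dy": 0,"dz": 0,"wx": 0,"wy": 0,"wz": 0},{"dx": 0.002,"dy": 0,"dz": 0,"wx": 0,"wy": 0,"wz": 0},{"dx": 0.002,"dy": 0,"dz": 0,"wx": 0,"wy": 0,"wz": 0},{"dx": 0.002,"dy": 0,"dz": 0,"wx": 0,"wy": 0,"wz": 0},{"dx": 0.002,"dy": 0,"dz": 0,"wx": 0,"wy": 0,"wz": 0},{"dx": 0.002,"dy": 0,"dz": 0,"wx": 0,"wy": 0,"wz": 0},{"dx": 0,"dy": 0,"dz": 0,"wx": 0,"wy": 0,"wz": 0},{"dx": 0,"dy": 0,"dz": 0,"wx": 0,"wy": 0,"wz": 0}]}}

```text
time: 14.68
eef_pos: [0.5206, -0.2113, 0.0251]
tool_rot: [0.993, 0.117, -0.006, 0.001]
wrist_force: [-14.0, -1.7, 17.8]
grip_width: 0.0218
finger_force: 91.7
```

```bash
python3 w.py w6; python3 be.py w6
```

```text
14.675 [ 0.52058343 -0.21129636  0.02506784] yaw 13.411975451019016 tilt [-0.01086795 -0.00315196 -0.99993597] [-14.0026649   -1.67758128  17.81986999] 0.02181067165087614 91.71370267868042
cam [ 0.58939513 -0.19522436  0.16736523]
end x 0.06030813889306637 nose in 0.037691861106933636 y [-0.02081785  0.01812632] top z at end 0.03557496289087015 pitch 0.009218298102157477 n 19569
plate z 0.01248955133603608
```

The nose is 37.7 mm in and the end has just started to lift. I'll ease the down-press a little and continue.

{"method": "move_arm", "body": {"plan": [{"dx": 0.001,"dy": 0,"dz": -0.0007,"wx": 0,"wy": 0,"wz": 0},{"dx": 0.002,"dy": 0,"dz": 0,"wx": 0,"wy": 0,"wz": 0},{"dx": 0.002,"dy": 0,"dz": 0,"wx": 0,"wy": 0,"wz": 0},{"dx": 0.002,"dy": 0,"dz": 0,"wx": 0,"wy": 0,"wz": 0},{"dx": 0.001,"dy": 0,"dz": 0,"wx": 0,"wy": 0,"wz": 0},{"dx": 0,"dy": 0,"dz": 0,"wx": 0,"wy": 0,"wz": 0},{"dx": 0,"dy": 0,"dz": 0,"wx": 0,"wy": 0,"wz": 0},{"dx": 0,"dy": 0,"dz": 0,"wx": 0,"wy": 0,"wz": 0}]}}

```text
time: 15.72
eef_pos: [0.529, -0.2092, 0.0251]
tool_rot: [0.993, 0.117, -0.005, 0.001]
wrist_force: [-11.2, -2.8, 11.7]
grip_width: 0.0217
finger_force: 91.0
```

```bash
python3 w.py w7; python3 be.py w7
```

```text
15.725 [ 0.52902115 -0.20923409  0.02511056] yaw 13.417169144486282 tilt [-0.00932833 -0.00275836 -0.99995269] [-11.17636425  -2.79820204  11.73003165] 0.021717906964708898 90.95154762268066
cam [ 0.59760405 -0.19318539  0.16750021]
end x 0.05179400099769463 nose in 0.046205999002305376 y [-0.02080189  0.01814048] top z at end 0.0371138178875632 pitch -0.00036067341078986214 n 22862
plate z 0.012490888611994195
```

{"method": "move_arm", "body": {"plan": [{"dx": 0.0015,"dy": 0,"dz": -0.0003,"wx": 0,"wy": 0,"wz": 0},{"dx": 0.0015,"dy": 0,"dz": 0,"wx": 0,"wy": 0,"wz": 0},{"dx": 0,"dy": 0,"dz": 0,"wx": 0,"wy": 0,"wz": 0},{"dx": 0,"dy": 0,"dz": 0,"wx": 0,"wy": 0,"wz": 0},{"dx": 0,"dy": 0,"dz": 0,"wx": 0,"wy": 0,"wz": 0},{"dx": 0,"dy": 0,"dz": 0,"wx": 0,"wy": 0,"wz": 0}]}}

```text
time: 16.52
eef_pos: [0.5324, -0.2083, 0.0251]
tool_rot: [0.993, 0.117, -0.004, 0.001]
wrist_force: [-9.3, -2.7, 8.6]
grip_width: 0.0219
finger_force: 90.5
```

```bash
python3 w.py w8; python3 be.py w8; python3 held.py w8 | head -1; python3 -c "
from h import *
c=cam('side');u,v=map(int,proj(c,[.6,-.19,.03]));cv2.imwrite('pics/s8.png',cv2.resize(c['img'][v-75:v+75,u-100:u+100],(800,600)));print(readout.observe()['qvel'])"
```

```text
16.525 [ 0.53242923 -0.20826995  0.02514196] yaw 13.433478420292003 tilt [-0.0083368  -0.00247971 -0.99996217] [-9.34110211 -2.69132162  8.57858657] 0.021876557787965545 90.49893021583557
cam [ 0.60085531 -0.19226261  0.16758674]
end x 0.04837954735608858 nose in 0.04962045264391143 y [-0.02075526  0.01821799] top z at end 0.03777795786086897 pitch -0.006206092924381054 n 24171
plate z 0.012487065885040106
slope dz/dx,dy,z0 [-0.13613965 -0.00085039 -0.00227185] res 0.002310626639349078 (expect .2) x range 0.02247388241951325 0.08985507260608921
[ 6.55958374e-04  3.62216327e-04 -2.43361886e-04 -9.06198185e-06
 -6.22458865e-04 -8.79262873e-04 -5.77986542e-04]
```

View pics/s8.png

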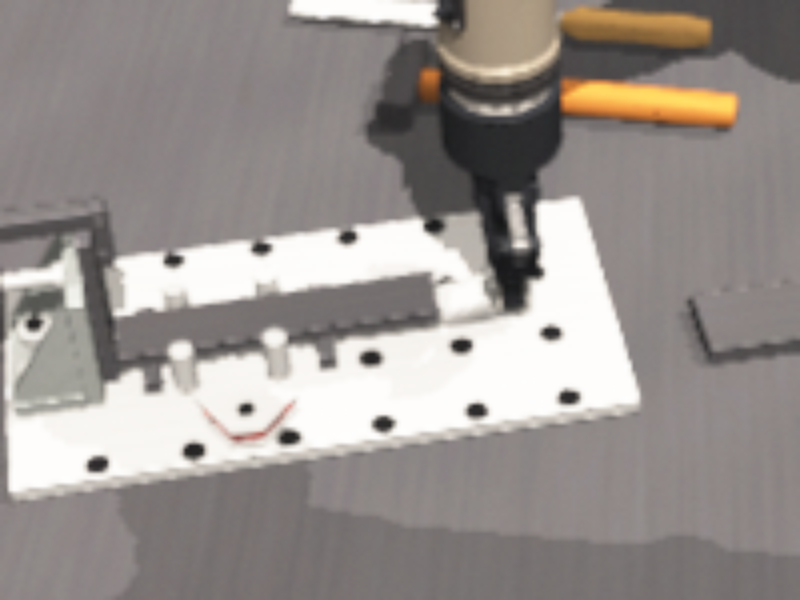

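View pics/w8.png

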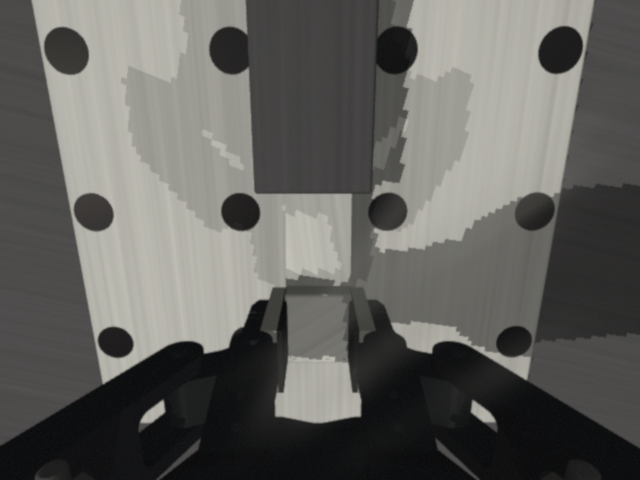

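Both pictures show the wedge under the centred bar end, at (318,190) in the wrist view, with the fingers clear of the bar and the bystanders in place. The nose is 49.6 mm in, the end is up 3.0–3.4 mm, there is 8.6 N down on the plate, and the arm is still. Handing in.

```bash
python3 -c "
from h import *
print(workorder.close_job())"
```

```text
the job is handed in; nothing more can be done
None
```

I handed the job in with the wedge still gripped and bearing on the plate, its nose about 50 mm under the bar and the free end about 3 mm up; no verdict came back.

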